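Lock a riser foot with its jam nut

TASK

Two screw feet for a desk riser stand on the desk, each with a brass nut at the set height and a plastic bar-shaped jam nut above it. Turn the orange jam nut clockwise, as seen from above, down its stud until it is fully tight against the brass nut below it, then let go. The blue jam nut on the other foot is already locked: leave it as it is.

Things in the scene. Friction and masses are not known exactly. Their poses are not given: they have to be found in the camera images.
- orange_nut (a joint): turn of the orange jam nut, rad, growing as it turns clockwise seen from above; end stop 1.35: tight on the brass nut. Starts at 0 to 0.45, so under a quarter turn (0.9 to 1.35 rad) is left: one grasp. The steep thread lowers the nut 3.5 mm per rad (gap at the start 3 to 5 mm). It turns stiffly (0.10 N m), evenly all the way, and stays where it is left.
- orange_grip (a point): point on the axis of the orange plastic jam nut, where to pinch it; moves with it. The nut is a bar 56 mm long (x axis, level), 16 mm thick (y axis) and 36 mm tall (z up); in its lowest 8 mm only a round boss 16 mm across remains. The point is 25 mm above its underside, 11 mm below its top; 57 mm above the desk at the stop. Pinch the 16 mm thickness, fingers closing along y.
- blue_nut (a joint): turn of the blue jam nut on the other foot in rad, same sense; it starts tight at 1.35 and must be left there
- blue_grip (a point): same point on the blue jam nut, of the same shape, 57 mm above the desk. Both nuts ride on like feet fixed to the desk: a dark round disc 80 mm across, an upright steel stud 10 mm thick whose top is 86 mm above the desk, and on it a fixed six-sided brass nut 28 mm across corners, its top 32 mm above the desk, on which the jam nut stops.
Not all that is in view belongs to the job. Leave any green look-alike of the part that bears orange_nut alone. Leave any green look-alike of the part that bears blue_nut alone.

How it is judged:
By the outcome, as a careful person would: the job done as asked, in the order asked, and still so for the second after the job is handed in, with the robot touching nothing.
It also fails if it takes over 34 s, if anything falls off the work surface, if the arm or the gripper's body presses on something with over 40 N, if the wrist force passes 120 N, or if a joint passes its speed limit or range.

ROBOT

A 7-joint arm with a two-finger parallel gripper is mounted at the origin on a cart in front of the work surface, level with it; the furniture and walls round the work are solid. World frame = base frame: x ahead of the robot, y to its left, z up, the work surface at z = 0. Lengths are in m, angles in rad, forces in N, time in s.
With the tool pointing down it reaches from about 0.4 to 0.85 m from the base axis. Payload 10.4 kg.
Tool frame: the origin (TCP) lies on the centre line of the jaws, within the pads' length; the fingertips stand 11 mm ahead of it and the grasp point (between the pads) lies 8 mm behind it; z points along the fingers, y is the line along which they close (so a half turn about z gives the same grasp; the last joint's range is limited). The gripper opens to 87 mm and grips with 3 to 60 N. Pads are 19 mm wide; open, the fingers measure 117 mm over their backs; the gripper's body (75 mm by 190 mm) begins 51 mm behind the grasp point.
Start: joints at [1.315, 0.332, -0.065, 1.46, 0.022, 1.35, -0.088], TCP at [0.144, -0.608, 0.234] pointing down, gripper open.
Joint ranges: [-2.6, 2.6], [-0.5, 2.12], [-1.47, 1.34], [0.16, 2.42], [-1.27, 4.41], [0.06, 2.06], [-2.6, 2.6]. Speed limits (rad/s): [2.22, 2.22, 2.79, 2.79, 3.14, 3.14, 3.14].

INTERFACE

Orientations are given as a unit quaternion [x, y, z, w].
In Python, from bench import r gives the robot as it stands.
- The arm moves only by the shell command python3 -m pendant 'ROWS' [OPENING] [FORCE]. ROWS is JSON, a list of rows, each a list of 4 numbers: the shift along the tool's x, y, z in m, then the turn about the tool's z in rad. A call has 1 to 8 rows; each row shifts and turns the commanded pose from where the row before left it, along the tool's axes as they then stand; what a row does not reach is not made up. A row lasts 1/12 s, in which the tool goes at most 41.7 mm and 7.16 degrees, less where a joint would pass 70% of its speed; a pose out of reach is approached as far as the arm can. A call with a gripper value outside its range is refused whole. OPENING is the opening, from 0 (shut) to 1 (fully open), set as the call begins (- or left out, the last holds). The fingers move at their own pace and stop on an object; FORCE is the grip in N (left out, the last holds). Time passes only in rows, so rows that do not move let the fingers close. It gives the time, the measured TCP pose, the force, the opening and the grip force at its end, in the units of the state.
- r.read_state(): the state, without advancing time (a new reading comes with each control period).
- r.camera(name): name is "side" or "top" or "wrist"; returns a dict with "img" (400x640x3 uint8, red, green, blue), "camera_matrix" (3x3 intrinsics, pixels), "xyz" and "attitude" of the camera in the world. Camera axes: x right, y down, z forward; pixel columns grow to the right and rows downward; lengths in m; the calibration is good to about 2 mm. A picture is of the moment at which its call begins. There is no depth.
- r.close_job(): hands the job in; it is judged then, once.
Trained networks look in the newest picture that a camera, given by its name, has taken for a name from the list of things; names that differ only in an ending like _2 or _b are one class to them, and where a whole thing is asked for, a point or a joint stands for the part that bears it (a point fixed in the world has none). Each returns a list of dicts, best first, with "score" (0 to 1); they miss things now and then, are a little off and sometimes report something else, mostly with a low value. They report only what shows in the picture. A call takes as long as a camera call. They do not tell look-alikes from the thing itself.
- r.outline_of(thing, camera): "mask" (400x640 bool, what is visible of it) and "bbox" ([centre column, centre row, width, height] in pixels, round what is visible of it).
The state is a dict: "time": time; "joint_positions": joint angles; "joint_vel": joint speeds; "joint_torque": joint torques, N m; "ee_pos": TCP position; "eef_rot": TCP orientation; "ft_force": force on the tool from outside, world axes, zero at the start; "torque": the same for the moment, N m; "width": finger opening in m; "grip_force": force on a finger pad.
Only numpy, scipy, OpenCV 4.12 (cv2) and the standard library are available. Lean on these libraries where they do the work, as an engineer would, in place of code of your own. Each camera call takes 0.05 s, during which the arm holds its last target. There are 200 camera calls.

## Working session

There is one attempt and no reset: what is moved stays moved. The work goes in short steps, Python scripts to look and compute and a shell command to move; the robot and the scene stay as the last step left them, time stands still between calls to the robot, and variables do not carry over. Pictures are saved under pics/ and viewed, at most 10 in all, crops included, and the job is handed in when it is done.

```bash
mkdir -p pics; cat > h.py <<'E'
from bench import r
import numpy as np, cv2
from scipy.spatial.transform import Rotation as R
def cam(n):
    c=r.camera(n); a=np.array(c["attitude"],float)
    M=a if a.shape==(3,3) else R.from_quat(a).as_matrix()
    return c["img"],np.array(c["camera_matrix"]),np.array(c["xyz"]),M
def ray(c,u,v):
    return c[3]@np.linalg.inv(c[1])@[u,v,1]
def atz(c,u,v,z):
    d=ray(c,u,v); return c[2]+d*(z-c[2][2])/d[2]
def proj(c,p):
    q=c[1]@c[3].T@(np.array(p)-c[2]); return q[:2]/q[2]
E
python3 - <<'E'
from h import *
for n in("top","side","wrist"):
    c=cam(n); cv2.imwrite(f"pics/{n}0.png",c[0][:,:,::-1]); print(n,c[2].round(3))
    for t in("orange_nut","blue_nut"):
        for d in r.outline_of(t,n): print(t,round(d["score"],2),np.round(d["bbox"]), atz(c,*d["bbox"][:2],.06).round(3))
s=r.read_state();print(s)
E
```

```text
top [ 0.347 -0.011  0.888]
orange_nut 0.74 [318. 219.  28.  14.] [0.468 0.003 0.06 ]
orange_nut 0.67 [387. 225.  28.  14.] [ 0.47  -0.153  0.06 ]
blue_nut 0.55 [261. 169.   7.  27.] [0.571 0.145 0.06 ]
blue_nut 0.47 [268. 222.  27.  20.] [0.45  0.114 0.06 ]
side [ 0.383 -0.748  0.466]
orange_nut 0.87 [304. 264.  16.  32.] [ 0.466 -0.164  0.06 ]
orange_nut 0.56 [296. 211.  12.  21.] [0.478 0.003 0.06 ]
blue_nut 0.75 [273. 186.  15.  21.] [0.449 0.112 0.06 ]
blue_nut 0.64 [335. 177.  28.  18.] [0.577 0.132 0.06 ]
wrist [ 0.214 -0.592  0.385]
{'time': 0.45, 'joint_positions': array([ 1.3154076 ,  0.33223994, -0.06470671,  1.46019938,  0.02159629,
        1.34990652, -0.08847055]), 'joint_vel': array([-0.00240713, -0.00053165, -0.00087045, -0.0014351 ,  0.00022232,
        0.0007915 ,  0.00116893]), 'joint_torque': array([-5.42775215e-04, -6.22459602e+01,  2.44273123e-02, -3.89760661e+01,
       -6.11929013e-02,  3.28739255e-02,  7.11742643e-06]), 'ee_pos': array([ 0.14419607, -0.6081106 ,  0.23350308]), 'eef_rot': array([ 9.93231479e-01,  1.16151747e-01,  4.12953299e-06, -3.03850828e-05]), 'ft_force': array([-0.24043222, -0.30912537, -0.00471136]), 'torque': array([-0.0221995 ,  0.04493398,  0.01479382]), 'grip_force': 0.0, 'width': 0.08695751671409147}
```

```bash
python3 - <<'E'
import cv2,numpy as np
a=cv2.imread("pics/top0.png")[120:270,210:440]; b=cv2.imread("pics/side0.png")[130:310,210:400]
a=cv2.resize(a,None,fx=3,fy=3,interpolation=2)[:300*2,:]; a=cv2.resize(a,(460,300)); b=cv2.resize(b,(317,300))
a2=cv2.resize(cv2.imread("pics/top0.png"),(400,250));b2=cv2.resize(cv2.imread("pics/side0.png"),(377,250))
cv2.imwrite("pics/m0.png",np.vstack([np.hstack([a,b]),np.hstack([a2,b2])]))
E
```

```text
(no output)
```

View pics/m0.png

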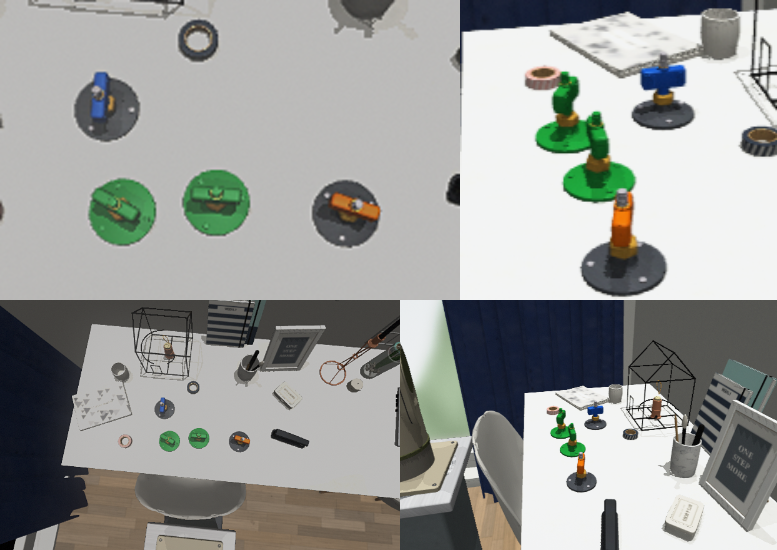

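The picture shows orange on a dark disc (top camera about (387,225)), blue on a dark disc (261,169), and two green look-alikes that aren't part of the job. Next I fit the bar's pose.

```bash
cat >> h.py <<'E'
from scipy.optimize import minimize
def omask(c,box=None):
    h=cv2.cvtColor(c[0],cv2.COLOR_RGB2HSV); m=cv2.inRange(h,(6,170,70),(17,255,255))
    n,l,s,_=cv2.connectedComponentsWithStats(m); 
    if box is None: k=1+np.argmax(s[1:,4])
    else:
        b=box; k=max(range(1,n),key=lambda i: (l[int(b[1]-b[3]/2):int(b[1]+b[3]/2),int(b[0]-b[2]/2):int(b[0]+b[2]/2)]==i).sum())
    return l==k
def hull(c,p,S=8):
    x,y,a,z=p; P=[]
    for i in(-.028,.028):
        for j in(-.008,.008):
            for k in(-.017,.011):
                P.append(proj(c,[x+i*np.cos(a)-j*np.sin(a),y+i*np.sin(a)+j*np.cos(a),z+k]))
    return cv2.convexHull(np.array(P,np.float32))
def iou(c,m,p):
    im=np.zeros(m.shape,np.uint8); H=hull(c,p)
    cv2.fillConvexPoly(im,np.round(H*256).astype(np.int32),255,cv2.LINE_AA,8)
    f=im/255.; return np.minimum(f,m).sum()/np.maximum(f,m).sum()
def fit(obs,p0):
    best=None
    for da in np.arange(-.9,.91,.3):
        s=np.array(p0)+[0,0,da,0]
        q=minimize(lambda p:-sum(iou(c,m,p) for c,m in obs)+ 400*max(0,abs(p[3]-.0595)-.003),s,method="Nelder-Mead",
          options=dict(initial_simplex=[s]+[s+d for d in np.diag([.008,.008,.15,.002])],xatol=1e-4,fatol=1e-4))
        if best is None or q.fun<best.fun: best=q
    return best
E
python3 - <<'E'
from h import *
obs=[]
for n in("top","side"):
    c=cam(n); d=[d for d in r.outline_of("orange_nut",n)]
    b=min(d,key=lambda d:abs(atz(c,*d["bbox"][:2],.06)[1]+.158))["bbox"]
    m=omask(c,b); print(n,b,m.sum()); obs.append((c,m))
q=fit(obs,[.468,-.158,.3,.0595]); print(q.x,q.fun,[iou(c,m,q.x) for c,m in obs])
E
```

```text
top [387.5, 223.8, 27.6, 16.3] 138
side [305.4, 263.0, 12.5, 35.4] 291
[ 0.47232589 -0.15116959  1.39781526  0.05861252] -1.0679486954972577 [np.float64(0.4665232300141196), np.float64(0.601425465483138)]
```

```bash
R='[[0.0265,-0.0231,0,0],[0.0265,-0.0231,0,0],[0.0265,-0.0231,0,0],[0.0265,-0.0231,0,0],[0.0265,-0.0231,0,0],[0.0265,-0.0231,0,0],[0.0265,-0.0231,0,0],[0.0265,-0.0231,0,0]]'; :
python3 -m pendant '[[0.0265,-0.0231,0,0],[0.0265,-0.0231,0,0],[0.0265,-0.0231,0,0],[0.0265,-0.0231,0,0],[0.0265,-0.0231,0,0],[0.0265,-0.0231,0,0],[0.0265,-0.0231,0,0],[0.0265,-0.0231,0,0]]' 1
python3 -m pendant '[[0.0265,-0.0231,0,0],[0.0265,-0.0231,0,0],[0.0265,-0.0231,0,0],[0.0265,-0.0231,0,0],[0.0265,-0.0231,0,0],[0.0265,-0.0231,0,0],[0.0265,-0.0231,0,0],[0.0265,-0.0231,0,0]]'
python3 -m pendant '[[0,0,0,-0.116],[0,0,0,-0.116],[0,0,0,-0.116],[0,0,0,-0.116],[0,0,0,-0.116],[0,0,0,-0.116],[0,0,0,-0.116],[0,0,0,-0.116]]'
python3 -m pendant '[[0,0,0,-0.116],[0,0,0,-0.116],[0,0,0,0],[0,0,0,0]]'
python3 - <<'E'
from h import *
s=r.read_state();print(s["time"],s["ee_pos"],R.from_quat(s["eef_rot"]).as_matrix()[:,0],s["joint_positions"].round(2))
c=cam("wrist"); cv2.imwrite("pics/w1.png",c[0][:,:,::-1]); print(c[2])
for d in r.outline_of("orange_nut","wrist"): print(d["score"],d["bbox"],atz(c,*d["bbox"][:2],.065))
E
```

```text
time: 1.32
ee_pos: [0.3086, -0.3779, 0.2338]
eef_rot: [0.993, 0.116, 0.0, 0.0]
ft_force: [0.9, -0.8, -0.0]
width: 0.0874
grip_force: 0.0
time: 1.98
ee_pos: [0.4723, -0.1492, 0.2339]
eef_rot: [0.993, 0.116, 0.0, 0.0]
ft_force: [0.5, -0.4, 0.4]
width: 0.0864
grip_force: 0.0
time: 2.65
ee_pos: [0.4715, -0.1507, 0.2337]
eef_rot: [0.835, 0.551, 0.0, 0.0]
ft_force: [0.4, 0.2, -0.2]
width: 0.0868
grip_force: 0.0
time: 2.98
ee_pos: [0.4715, -0.1508, 0.2336]
eef_rot: [0.768, 0.64, 0.0, 0.0]
ft_force: [-0.8, -0.3, 0.0]
width: 0.0869
grip_force: 0.0
2.9833 [ 0.47150518 -0.15075411  0.23363389] [ 1.80749126e-01  9.83529224e-01 -1.38985104e-04] [ 0.79  0.08 -0.6   1.77  0.05  1.3  -0.  ]
[ 0.48369927 -0.07942102  0.3856027 ]
0.9 [322.5, 179.9, 16.2, 61.7] [ 0.47370346 -0.15101436  0.065     ]
0.62 [291.4, 21.5, 25.6, 41.8] [ 0.47235583 -0.00985885  0.065     ]
```

View pics/w1.png

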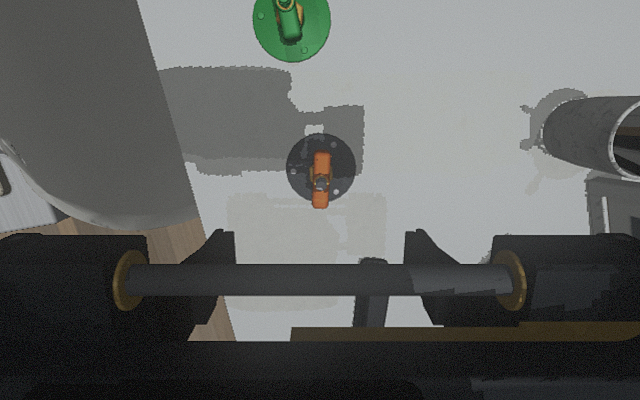

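The wrist view shows the orange nut at (322,180), with its bar almost along the tool's x (image vertical) and the dark disc centred at about (321,168).

```bash
python3 - <<'E'
from h import *
obs=[]
c=cam("wrist"); d=r.outline_of("orange_nut","wrist")[0]; m1=omask(c,d["bbox"]); m2=d["mask"]
print(m1.sum(),m2.sum())
for m in(m1,m2):
    m=cv2.morphologyEx(m.astype(np.uint8),cv2.MORPH_CLOSE,np.ones((9,9)))
    q=fit([(c,m)],[.473,-.152,1.4,.0595]); print(q.x,q.fun)
    print(cv2.minAreaRect(np.argwhere(m)[:,::-1].astype(np.float32)))
# disc centre check at z~.006
g=cv2.cvtColor(c[0],cv2.COLOR_RGB2GRAY);k=((g<85)|(m2>0)).astype(np.uint8);k[230:]=0
n,l,s,ce=cv2.connectedComponentsWithStats(k);i=l[168,300];print(s[i],ce[i],atz(c,s[i][0]+s[i][2]/2-.5,s[i][1]+s[i][3]/2-.5,.006))
cv2.imwrite("pics/w2.png",cv2.resize(c[0][120:220,270:370,::-1],None,fx=5,fy=5,interpolation=2))
E
```

```text
Traceback (most recent call last):
  File "h.py", line 20, in omask
    b=box; k=max(range(1,n),key=lambda i: (l[int(b[1]-b[3]/2):int(b[1]+b[3]/2),int(b[0]-b[2]/2):int(b[0]+b[2]/2)]==i).sum())
             ~~~^^^^^^^^^^^^^^^^^^^^^^^^^^^^^^^^^^^^^^^^^^^^^^^^^^^^^^^^^^^^^^^^^^^^^^^^^^^^^^^^^^^^^^^^^^^^^^^^^^^^^^^^^^^^
ValueError: max() iterable argument is empty
```

```bash
sed -i 's/(6,170,70),(17,255,255)/(3,150,60),(16,255,255)/' h.py; python3 - <<'E'
from h import *
c=cam("wrist"); d=r.outline_of("orange_nut","wrist")[0]; m2=d["mask"]
print(cv2.cvtColor(c[0],cv2.COLOR_RGB2HSV)[[160,195],[322,320]])
ms=[m2]
try: ms.append(omask(c,d["bbox"]))
except Exception as e: print(e)
for m in ms:
    m=cv2.morphologyEx(m.astype(np.uint8),cv2.MORPH_CLOSE,np.ones((9,9)))
    q=fit([(c,m)],[.473,-.152,1.4,.0595]); print(m.sum(),q.x,q.fun)
    print(cv2.minAreaRect(np.argwhere(m)[:,::-1].astype(np.float32)))
g=cv2.cvtColor(c[0],cv2.COLOR_RGB2GRAY);k=((g<85)|(m2>0)).astype(np.uint8);k[230:]=0
n,l,s,ce=cv2.connectedComponentsWithStats(k);i=l[168,300];print(s[i],ce[i],atz(c,s[i][0]+s[i][2]/2-.5,s[i][1]+s[i][3]/2-.5,.006))
cv2.imwrite("pics/w2.png",cv2.resize(c[0][120:220,270:370,::-1],None,fx=5,fy=5,interpolation=2))
E
```

```text
[[ 12 156 165]
 [ 13 154 166]]
715 [ 0.473  -0.152   0.5     0.0595] 0.0
((289.6321716308594, 19.728214263916016), (44.49270248413086, 19.225627899169922), 77.27564239501953)
3 [ 0.473  -0.152   0.5     0.0595] 0.0
((278.0, 1.0), (2.0, 0.0), -90.0)
[ 286  133   70   72 3005] [320.2828619  165.07354409] [ 0.47198615 -0.15073535  0.006     ]
```

View pics/w2.png

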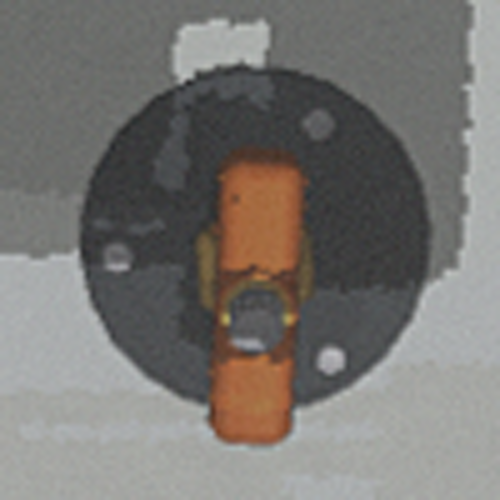

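```bash
python3 - <<'E'
from h import *
c=cam("wrist"); h=cv2.cvtColor(c[0],cv2.COLOR_RGB2HSV)
m=cv2.inRange(h,(3,110,50),(16,255,255)); w=np.zeros_like(m); w[140:215,300:345]=1
m=cv2.morphologyEx((m>0).astype(np.uint8)*w,cv2.MORPH_CLOSE,np.ones((9,9)))
q=fit([(c,m)],[.473,-.152,1.4,.0595]); print(m.sum(),q.x,q.fun)
print("stud",atz(c,321,183.5,.086))
s=r.read_state();X=R.from_quat(s["eef_rot"]).as_matrix();print(s["ee_pos"],np.arctan2(X[1,0],X[0,0]))
for p in ([q.x[0],q.x[1]],atz(c,321,183.5,.086)[:2]): print("tool shift",X.T@(np.r_[p,0]-np.r_[s["ee_pos"][:2],0]))
E
```

```text
775 [ 0.47150108 -0.15297482  1.34377559  0.05652183] -0.6872326068355258
stud [ 0.47242048 -0.14925564  0.086     ]
[ 0.47150739 -0.15068392  0.2335503 ] 1.3917675885795895
tool shift [-2.25540176e-03  4.01739894e-04  1.24664415e-07]
tool shift [ 1.56805317e-03  6.44160933e-04 -5.51768488e-08]
```

```bash

python3 -m pendant '[[0,0.0005,0.025,0.03],[0,0,0.025,0],[0,0,0.025,0],[0,0,0.025,0],[0,0,0.025,0],[0,0,0.025,0],[0,0,0.02,0],[0,0,0.0105,0]]' 1
python3 -m pendant '[[0,0,0,0],[0,0,0,0],[0,0,0,0],[0,0,0,0],[0,0,0,0],[0,0,0,0],[0,0,0,0],[0,0,0,0]]' 0 45
python3 - <<'E'
from h import *
s=r.read_state();print({k:s[k] for k in("time","ee_pos","eef_rot","ft_force","torque","width","grip_force","joint_positions")})
for n in("wrist","side"):
    c=cam(n);cv2.imwrite(f"pics/{n}3.png",c[0][:,:,::-1])
b=cv2.imread("pics/side3.png")[180:300,230:390]
cv2.imwrite("pics/g3.png",np.vstack([cv2.resize(cv2.imread("pics/wrist3.png")[100:350,120:520],(480,300)),cv2.resize(b,(400,300))[:,:].repeat(1,1)[:, :400].copy() if 0 else cv2.resize(b,(480,300))]))
E
```

```text
time: 4.0
ee_pos: [0.4707, -0.1504, 0.0507]
eef_rot: [0.777, 0.63, -0.001, -0.001]
ft_force: [-1.0, 0.1, -0.1]
width: 0.0869
grip_force: 0.0
time: 4.67
ee_pos: [0.4721, -0.1509, 0.0533]
eef_rot: [0.777, 0.63, 0.0, 0.0]
ft_force: [0.4, -0.2, -0.7]
width: 0.0415
grip_force: 0.0
{'time': 4.6667, 'ee_pos': array([ 0.47209463, -0.15089998,  0.05329634]), 'eef_rot': array([7.76718850e-01, 6.29847418e-01, 4.11854732e-05, 2.37466772e-04]), 'ft_force': array([ 0.35326885, -0.16121696, -0.73106131]), 'torque': array([-0.01203342, -0.11240082,  0.02422565]), 'width': 0.041540823166516916, 'grip_force': 0.0, 'joint_positions': array([ 0.73462231,  0.29352304, -0.57537286,  1.96437889,  0.19684361,
        0.93776994, -0.1464288 ])}
```

View pics/g3.png

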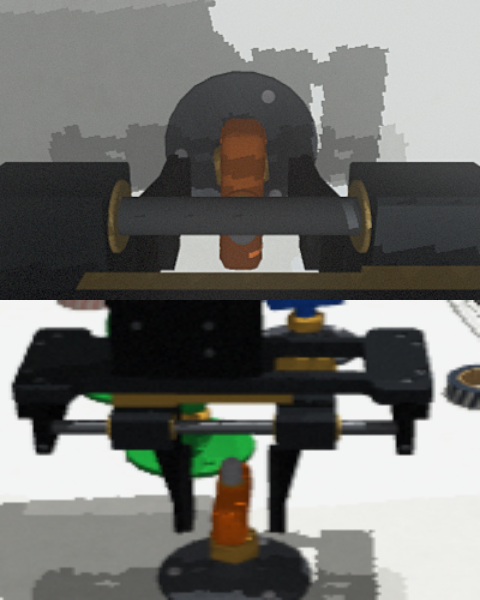

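The nut sits between the half-closed fingers (wrist crop: bar at about (242,190), finger edges at about 185 and 300), so closing can continue.

```bash

python3 -m pendant '[[0,0,0,0],[0,0,0,0],[0,0,0,0],[0,0,0,0],[0,0,0,0],[0,0,0,0],[0,0,0,0],[0,0,0,0]]' 0 45
python3 -c "
from h import *
s=r.read_state();print(s['torque'],s['eef_rot'],s['ee_pos'])"
```

```text
time: 5.43
ee_pos: [0.473, -0.151, 0.0532]
eef_rot: [0.777, 0.63, 0.001, 0.001]
ft_force: [5.0, -0.9, -3.1]
width: 0.0157
grip_force: 45.0
[-0.28660196 -1.04790635  0.00692778] [7.76660902e-01 6.29918034e-01 7.00295537e-04 7.89700204e-04] [ 0.47295526 -0.15099437  0.05324689]
```

```bash

python3 -m pendant '[[0,0.0008,0,0],[0,0,0.0003,0.09],[0,0,0.0003,0.09],[0,0,0.0003,0.09],[0,0,0.0003,0.09],[0,0,0.0003,0.09],[0,0,0.0003,0.09],[0,0,0,0]]'
python3 -c "
from h import *
s=r.read_state();print(s['torque'],2*np.arctan2(s['eef_rot'][1],s['eef_rot'][0]),s['joint_positions'][6])"
```

```text
time: 6.1
ee_pos: [0.4729, -0.1509, 0.0513]
eef_rot: [0.917, 0.398, 0.0, 0.0]
ft_force: [2.9, 0.2, -1.3]
width: 0.0157
grip_force: 45.0
[-0.1408178  -0.40698909 -0.12048972] 0.8187397660361726 -0.6677269502194433
```

```bash

python3 -m pendant '[[0,0,0.0003,0.08],[0,0,0.0003,0.08],[0,0,0.0003,0.08],[0,0,0.0003,0.08],[0,0,0,0]]'
python3 -c "
from h import *
s=r.read_state();print(s['torque'],2*np.arctan2(s['eef_rot'][1],s['eef_rot'][0]),s['joint_positions'][6])"
python3 -m pendant '[[0,0,0.0001,0.04],[0,0,0.0002,0.04],[0,0,0,0]]'
python3 -c "
from h import *
s=r.read_state();print(s['torque'],2*np.arctan2(s['eef_rot'][1],s['eef_rot'][0]),s['joint_positions'][6])"
```

```text
time: 6.52
ee_pos: [0.4729, -0.1509, 0.0501]
eef_rot: [0.969, 0.248, 0.0, 0.0]
ft_force: [1.9, -0.0, -0.8]
width: 0.0152
grip_force: 45.0
[ 0.05586059 -0.3867894  -0.11650601] 0.5021179816857628 -0.9715304098287386
time: 6.77
ee_pos: [0.473, -0.1509, 0.0499]
eef_rot: [0.977, 0.211, 0.0, 0.0]
ft_force: [0.4, 0.7, 0.5]
width: 0.0155
grip_force: 45.0
[ 0.11045639 -0.28397458  0.13520598] 0.4257811148297065 -1.0449275716972606
```

```bash
cat > t.py <<'E'
from h import *
s=r.read_state();print("Mz",s['torque'][2].round(3),"yaw",2*np.arctan2(s['eef_rot'][1],s['eef_rot'][0]).round(4),s['joint_torque'][6])
E
python3 -m pendant '[[0,0,0.0001,0.04],[0,0,0,0]]'; python3 t.py
python3 -m pendant '[[0,0,0.0002,0.04],[0,0,0,0]]'; python3 t.py
python3 -m pendant '[[0,0,0.0001,0.04],[0,0,0,0]]'; python3 t.py
```

```text
time: 6.93
ee_pos: [0.4729, -0.1509, 0.0498]
eef_rot: [0.981, 0.192, 0.0, 0.0]
ft_force: [0.2, -0.8, 1.8]
width: 0.0157
grip_force: 45.0
Mz 0.74 yaw 0.3866 -1.5569332614541054
time: 7.1
ee_pos: [0.4728, -0.151, 0.0498]
eef_rot: [0.985, 0.173, -0.0, 0.0]
ft_force: [-2.2, -1.0, 5.0]
width: 0.0158
grip_force: 45.0
Mz 1.073 yaw 0.3468 -1.7824341729283333
time: 7.27
ee_pos: [0.473, -0.1509, 0.0497]
eef_rot: [0.988, 0.153, 0.0, 0.0]
ft_force: [-1.5, 0.5, 5.0]
width: 0.0163
grip_force: 46.4
Mz 0.975 yaw 0.3068 -1.6344565898180008
```

Mz jumped from about 0.1 to 1 N m, so the nut is on its stop and the pads have begun to slip. I'll release and back straight up.

```bash

python3 -m pendant '[[0,0,0,0],[0,0,0,0],[0,0,0,0],[0,0,0,0],[0,0,0,0],[0,0,0,0],[0,0,0,0],[0,0,0,0]]' 1
python3 -m pendant '[[0,0,0,0],[0,0,-0.01,0],[0,0,-0.025,0],[0,0,-0.025,0],[0,0,-0.03,0],[0,0,-0.03,0],[0,0,-0.03,0],[0,0,-0.03,0]]'
python3 -m pendant '[[0,0,0,0],[0,0,0,0],[0,0,0,0]]'
python3 - <<'E'
from h import *
im={}
for n in("wrist","side"):
    im[n]=cam(n)[0][:,:,::-1]
cv2.imwrite("pics/e.png",np.hstack([cv2.resize(im["wrist"][100:250,250:400],(390,390),interpolation=2),cv2.resize(im["side"][165:305,240:380],(390,390),interpolation=2)]))
c=cam("wrist");h=cv2.cvtColor(c[0],cv2.COLOR_RGB2HSV)
m=cv2.inRange(h,(3,110,50),(16,255,255)); w=np.zeros_like(m); w[140:215,285:360]=1
m=cv2.morphologyEx((m>0).astype(np.uint8)*w,cv2.MORPH_CLOSE,np.ones((9,9)))
q=fit([(c,m)],[.473,-.152,.4,.0575]); print(m.sum(),q.x,q.fun)
E
python3 t.py
```

```text
time: 7.93
ee_pos: [0.4727, -0.151, 0.0493]
eef_rot: [0.989, 0.151, -0.0, 0.0]
ft_force: [0.6, -0.9, -0.5]
width: 0.062
grip_force: 0.0
time: 8.6
ee_pos: [0.4725, -0.1506, 0.2318]
eef_rot: [0.989, 0.151, 0.0, 0.0]
ft_force: [0.3, -1.1, 0.3]
width: 0.0871
grip_force: 0.0
time: 8.85
ee_pos: [0.4725, -0.1509, 0.2293]
eef_rot: [0.989, 0.151, -0.0, 0.0]
ft_force: [-0.4, 0.6, -1.0]
width: 0.0873
grip_force: 0.0
775 [ 0.47100806 -0.15160676  0.41191618  0.05650254] -0.6665024896433533
Mz -0.053 yaw 0.3028 0.0022438407177105546
```

View pics/e.png

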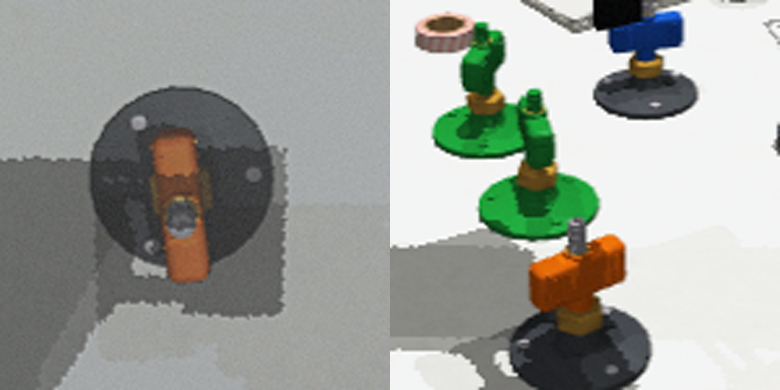

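The picture shows the orange bar turned by about 0.93 rad and sitting on the brass nut with no gap (side crop (578,300)). The gripper is clear and blue is unmoved.

```bash
python3 -c "
from bench import r
print(r.close_job())"
```

```text
the job is handed in; nothing more can be done
None
```

I turned the orange jam nut about 0.93 rad clockwise to its stop on the brass nut (wrist torque jumped from about 0.1 to 1 N m), then released it; the blue nut was not touched, and the job was handed in at about 9 s.

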